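Switch the fuse feeder to the blue chute

ROBOT

A 6-joint arm with a two-finger parallel gripper is mounted at the origin on the work surface. World frame = base frame: x ahead of the robot, y to its left, z up, the work surface at z = 0. Lengths are in m, angles in rad, forces in N, time in s.
With the tool pointing down it reaches from about 0.425 to 0.925 m from the base axis. Payload 12.5 kg.
Tool frame: the origin (TCP) lies on the centre line of the jaws, within the pads' length; the fingertips stand 19 mm ahead of it and the grasp point (between the pads) is the TCP; z points along the fingers, y is the direction in which the jaws open and shut (so a half turn about z gives the same grasp; the last joint's range is limited). The gripper opens to 85 mm and grips with 20 to 120 N. Pads are 22 mm wide; open, the fingers measure 114 mm over their backs; the gripper's body (76 mm by 85 mm) begins 54 mm behind the grasp point. The pads swing forward as they close: fully open they stand 13 mm farther back than shut.
Start: joints at [1.133, 0.491, 1.559, -0, 1.092, -0.106], TCP at [0.204, 0.591, 0.25] pointing down, gripper open.
Joint ranges: [-3.1, 3.1], [-0.84, 2.19], [0.05, 2.79], [-1.13, 4.28], [0.06, 2.93], [-2.69, 2.69]. Speed limits (rad/s): [2.22, 2.22, 2.79, 3.14, 3.14, 3.14].

INTERFACE

Orientations are given as a unit quaternion [x, y, z, w].
In Python, from bench import bot gives the robot as it stands.
- The arm moves only by the shell command python3 -m handwheel 'ROWS'. ROWS is JSON, a list that holds one entry, the list of rows, each a list of 7 numbers: the opening, from 0 (shut) to 1 (fully open), then the shift along the tool's x, y, z in mm, then the turn, a rotation vector about the tool's x, y, z in degrees. A call has 1 to 10 rows; each row shifts and turns the pose as measured when the row begins, along the tool's axes as they then stand; what a row does not reach is not made up. A row lasts 1/12 s, in which the tool goes at most 41.7 mm and 7.16 degrees, less where a joint would pass 70% of its speed; a pose out of reach is approached as far as the arm can. A call is refused whole if a number of a shift passes 41.7 or a number of a turn 7.16, either way. A call with a gripper value outside its range is refused whole. The fingers move at their own pace and stop on an object; the grip force is fixed at half the most. Time passes only in rows, so rows that do not move let the fingers close. It gives the time, the measured TCP pose, the force and the opening at its end, in the units of the state.
- bot.get_state(): the state, without advancing time (a new reading comes with each control period).
- bot.snapshot(name): name is "scene" or "top"; returns a dict with "frame" (480x640x3 uint8, red, green, blue), "mtx" (3x3 intrinsics, pixels), "rvec" (rotation vector, rad) and "tvec" (3), from world to camera coordinates, as OpenCV has them. Camera axes: x right, y down, z forward; pixel columns grow to the right and rows downward; lengths in m; the calibration is good to about 2 mm. A picture is of the moment at which its call begins. There is no depth.
- bot.hand_in(): hands the job in, once; it reports no verdict.
Trained networks look in the newest picture that a camera, given by its name, has taken for a name from the list of things; names that differ only in an ending like _2 or _b are one class to them, and where a whole thing is asked for, a point or a joint stands for the part that bears it (a point fixed in the world has none). Each returns a list of dicts, best first, with "confidence" (0 to 1); they miss things now and then, are a little off and sometimes report something else, mostly with a low value. They report only what shows in the picture. A call takes as long as a camera call. They do not tell look-alikes from the thing itself.
- bot.outline_of(label, camera): "pixels" (480x640 bool, what is visible of it).
- bot.mark_of(label, camera): "centre" ([x, y, z] in m, in the coordinates of the camera as it stood for that picture, good to about 4 mm: a listed point, or the origin of a listed thing).
The state is a dict: "t": time; "joints": joint angles; "joint_vel": joint speeds; "joint_torque": joint torques, N m; "ee_pos": TCP position; "tcp_rot": TCP orientation; "ft_force": force on the tool from outside, world axes, zero at the start; "ft_torque": the same for the moment, N m; "gripper_width": finger opening in m.
Only numpy, scipy, OpenCV 4.12 (cv2) and the standard library are available. Lean on these libraries where they do the work, as an engineer would, in place of code of your own. Each camera call takes 0.05 s, during which the arm holds its last target. There are 200 camera calls.

TASK

The fuse feeder is set to drop into the red chute. Push down the raised purple pad so the seesaw gate rocks over to the blue chute, then push the green shutter tab all the way in so that all three fuses in the magazine feed down the blue chute. Do it with your fingertips on the pad and the tab only: do not touch the fuses, and leave everything else on the bench where it is.

Things in the scene. Friction and masses are not known exactly. Their poses are not given: they have to be found in the camera images.
- feeder: Fuse feeder, fixed. Origin on the bench under its middle, z up, y to the blue chute, -x the side with the purple pads. Columns at x = +-59 mm, y = 0 (10 by 30 mm, 212 mm high) carry the gate's pivot (along x, 120 mm up) and a clear magazine at y = 0: 69 by 33 mm outside, walls 173 to 217 mm up, three fuses stacked in it, the top one reaching 238 mm up.
- gate (a joint): Seesaw gate, a steel trough 260 mm long, 70 mm wide, on a pivot; rad. +0.28: blue end up, fuses roll to red (as at the start). -0.28: blue end down, fuses roll to blue. Stops at both. Over-centred by two dark weights: once past level (0) it falls to the other stop by itself; under 1 N on a pad moves it.
- blue_pad (a point): Centre of the top of the purple pad at the gate's blue end: 40 mm (x) by 36 mm (y), 6 mm thick, on its -x side. When level it is 56 mm to -x and 107 mm to +y of the pivot and 3 mm above it; about 152 mm above the bench at the start, 93 mm when rocked over. Nothing is under it.
- shutter (a joint): Green slide shutter under the magazine; m. 0 = shut (fuses rest on it), 0.032 = fully in, at its stop: its window is under the magazine and the fuses drop onto the middle of the gate. Moves towards the feeder's -y, stays where left, 1.5 to 4 N to push. Starts within 5 mm of shut.
- tab (a point): Point on the outer (+y) face of the green upright shutter tab, to be pushed towards the feeder's -y. Tab: 52 mm wide in x, 5 mm thick in y, 172 to 220 mm above the bench; this point is at mid-width, 208 mm above the bench and 65 mm to +y of the feeder's middle when shut. Moves with the shutter.
- fuse1: White ceramic cartridge fuse with steel end caps, 22 mm diameter, 58 mm long, 50 g. Origin at its centre, x along its axis, which lies along the feeder's x. Lowest in the magazine.
- fuse2: White ceramic cartridge fuse with steel end caps, 22 mm diameter, 58 mm long, 50 g. Origin at its centre, x along its axis, which lies along the feeder's x. Middle of the magazine.
- fuse3: White ceramic cartridge fuse with steel end caps, 22 mm diameter, 58 mm long, 50 g. Origin at its centre, x along its axis, which lies along the feeder's x. Top of the magazine.
- blue_chute (a point): Middle of the pocket floor at the bottom of the blue chute, 240 mm to +y of the feeder's middle, 10 mm above the bench. Both chutes are open-topped, 78 mm wide in x, 113 to 283 mm from the feeder's middle, walls 85 mm high.
- red_chute (a point): Middle of the pocket floor at the bottom of the red chute, 240 mm to -y of the feeder's middle, 10 mm above the bench.
- spare_fuse: Spare fuse, 22 mm diameter, 58 mm tall, standing upright on the bench in front of the feeder. Origin at its foot. Leave it standing.
- screwdriver: Red-handled screwdriver lying on the bench in front of the feeder, origin under its middle, x along the shaft. Leave it.
- contactor: Black and white contactor, 75 by 45 mm, 84 mm high, behind the feeder; origin under its centre. Leave it.
There are look-alikes about, which are no part of the job. Leave any turquoise or yellow look-alike of the fuse3 alone.

How it is judged:
On the way, in this order (a step that is already met when the one before it is completed fails the run):
1. the gate is rocked over to the blue side while all three fuses are still in the magazine (value of joint gate below -0.22 rad and z of each of fuse1, fuse2, fuse3 in the frame of feeder above 0.17 m), for 0.2 s.
2. the shutter is pushed in (value of joint shutter above 0.026 m), for 0.1 s.
At the end, for the whole second after the job is handed in: All three fuses lie at rest (under 50 mm/s) in the blue chute between its walls, the gate leans to the blue side (below -0.22 rad) and the shutter is in (over 26 mm of 32) (value of joint gate below -0.22 rad and value of joint shutter above 0.026 m and y of fuse1 in the frame of feeder between 0.13 and 0.28 m and x of fuse1 in the frame of feeder between -0.035 and 0.035 m and z of each of fuse1, fuse2, fuse3 in the frame of feeder below 0.085 m and linear speed of each of fuse1, fuse2, fuse3 below 0.05 m/s and y of fuse2 in the frame of feeder between 0.13 and 0.28 m and x of fuse2 in the frame of feeder between -0.035 and 0.035 m and y of fuse3 in the frame of feeder between 0.13 and 0.28 m and x of fuse3 in the frame of feeder between -0.035 and 0.035 m); the robot touches nothing.
It fails at once if a fuse goes down the red side (y of any of fuse1, fuse2, fuse3 in the frame of feeder below -0.05 m).
It fails at once if a fuse is touched by the robot (contact force between any of the fingers, the arm and fuse1 above 0.5 N or contact force between any of the fingers, the arm and fuse2 above 0.5 N or contact force between any of the fingers, the arm and fuse3 above 0.5 N).
It fails at once if a fuse is lifted (height (world z) of any of fuse1, fuse2, fuse3 above 0.25 m).
It fails at once if something else on the bench is moved (over 15 mm) or knocked over (distance of any of spare_fuse, screwdriver, contactor from where it was at the start of the episode above 0.015 m or angle between spare_fuse's own z axis and vertical above 0.4 rad).
It also fails if it takes over 42 s, if anything falls off the work surface, if the arm or the gripper's body presses on something with over 40 N, if the wrist force passes 120 N, or if a joint passes its speed limit or range.

## Working session

There is one attempt and no reset: what is moved stays moved. The work goes in short steps, Python scripts to look and compute and a shell command to move; the robot and the scene stay as the last step left them, time stands still between calls to the robot, and variables do not carry over. Pictures are saved under pics/ and viewed, about 8 in all and at most 12, crops included, and the job is handed in when it is done.

```bash
mkdir -p pics
cat > h.py <<'E'
from bench import bot
import numpy as np, cv2
def look(cam,labels,save=None):
    s=bot.snapshot(cam); R=cv2.Rodrigues(np.array(s['rvec'],float))[0]; t=np.array(s['tvec'],float).ravel()
    if save: cv2.imwrite('pics/'+save,s['frame'][:,:,::-1])
    out={}
    for l in labels:
        out[l]=[]
        for d in bot.mark_of(l,cam)[:4]:
            c=np.array(d['centre']); w=R.T@(c-t); p=s['mtx']@c; p=p[:2]/p[2]
            out[l].append((d['confidence'],w)); print(cam,l,round(d['confidence'],2),w.round(4),p.round())
    return s,out
E
python3 - <<'E'
from h import *
L=['feeder','blue_pad','tab','fuse1','fuse3','blue_chute','red_chute','spare_fuse','screwdriver','contactor']
a,_=look('scene',L,'s0.png');b,_=look('top',L,'t0.png')
print(bot.get_state())
E
```

```text
scene feeder 0.93 [ 0.5612  0.1058 -0.0028] [333. 271.]
scene tab 0.78 [0.5922 0.1582 0.2091] [372. 219.]
scene tab 0.59 [ 0.5636  0.1059 -0.0049] [333. 273.]
scene fuse1 0.68 [ 0.763  -0.0189  0.0129] [299. 378.]
scene fuse1 0.65 [0.5594 0.1047 0.2269] [337. 205.]
scene fuse1 0.62 [0.5629 0.1066 0.2044] [338. 214.]
scene fuse1 0.57 [0.4922 0.3055 0.0081] [412. 221.]
scene fuse3 0.68 [ 0.763  -0.0189  0.0129] [299. 378.]
scene fuse3 0.65 [0.5594 0.1047 0.2269] [337. 205.]
scene fuse3 0.62 [0.5629 0.1066 0.2044] [338. 214.]
scene fuse3 0.57 [0.4922 0.3055 0.0081] [412. 221.]
scene blue_chute 0.83 [0.6823 0.3137 0.0118] [451. 295.]
scene red_chute 0.96 [ 0.4442 -0.1052  0.0077] [222. 246.]
scene spare_fuse 0.38 [ 0.4696  0.1926 -0.0024] [359. 226.]
scene screwdriver 0.6 [ 0.3853  0.02   -0.0022] [273. 213.]
scene contactor 0.72 [0.735  0.1228 0.003 ] [368. 346.]
top feeder 0.63 [ 0.5642  0.1091 -0.0032] [298. 255.]
top blue_pad 0.94 [0.5653 0.2261 0.1541] [238. 250.]
top blue_pad 0.4 [0.6817 0.3212 0.0123] [207. 205.]
top tab 0.6 [0.5969 0.1624 0.2041] [267. 232.]
top fuse1 0.73 [0.562
[... 659 characters left out ...]
000e-04] [293. 184.]
{'t': 1.1, 'joints': array([ 1.13338584e+00,  4.90904039e-01,  1.55890947e+00,  2.63316189e-05,
        1.09172139e+00, -1.05622325e-01]), 'joint_vel': array([ 0.00087864, -0.00085622, -0.00145461, -0.00074247,  0.00164363,
        0.00161568]), 'joint_torque': array([-4.83318927e-04, -6.18275428e+01, -2.61850405e+01, -1.81454138e-04,
        3.20381032e-04, -4.61250784e-05]), 'ee_pos': array([0.20357269, 0.59092309, 0.25032117]), 'tcp_rot': array([ 1.65140186e-01,  9.86270104e-01,  3.09506415e-05, -3.51171830e-06]), 'ft_force': array([ 0.99542506, -0.03588231,  0.24553609]), 'ft_torque': array([ 0.00519977, -0.00046177, -0.03844964]), 'gripper_width': 0.085406166002148}
```

View pics/s0.png

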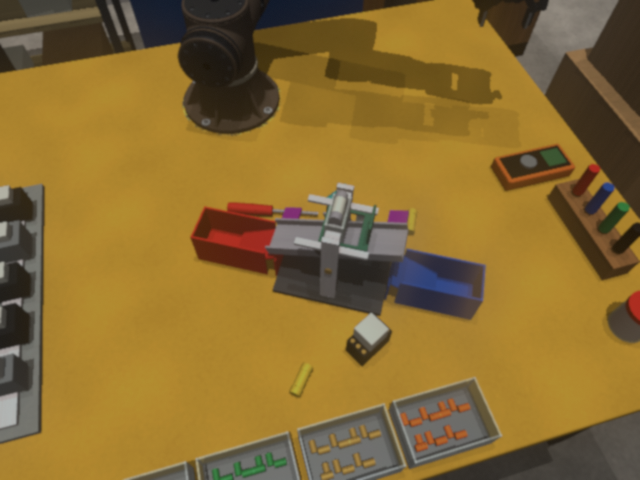

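View pics/t0.png

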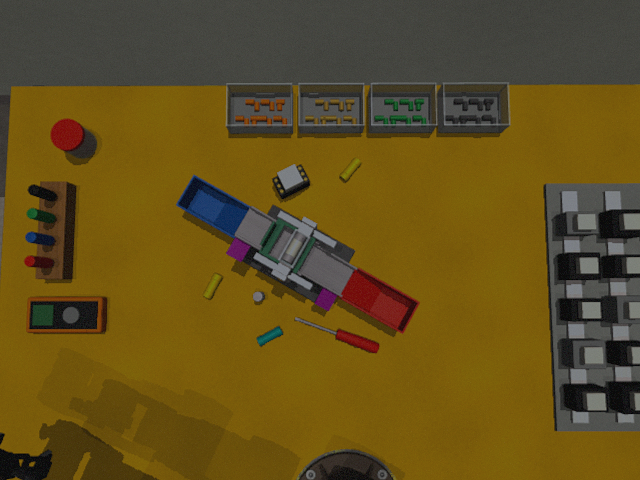

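Top view: blue chute (207,205), red chute (380,300), and magazine with fuses at (291,248). There are two purple pads. The one at (238,250) is at the blue end and measures z ≈ 0.154, so it is the raised one; the other, at (327,299), is at the red end. The yellow and turquoise pieces at (213,286), (350,169) and (270,336) are look-alikes. I'll confirm this in a crop and work out the moves.

```bash
cat >> h.py <<'E'
from scipy.spatial.transform import Rotation as Ro
O=np.array([.5627,.1075,0]); fy=np.array([.492,.871,0]); fy/=np.linalg.norm(fy); fz=np.array([0,0,1.]); fx=np.cross(fy,fz)
F=np.c_[fx,fy,fz]
def todo(*targets_mm):
    "remaining shift (tool mm), turn (deg) to TIP positions in feeder frame, tool x=-fx,y=fy,z down"
    s=bot.get_state(); R=Ro.from_quat(s['tcp_rot']); p=s['ee_pos']
    D=Ro.from_matrix(np.c_[-fx,fy,-fz])
    print('t',s['t'],'tip in feeder',(F.T@(p+R.apply([0,0,.019])-O)*1e3).round(1),'F',s['ft_force'].round(1),'w',s['gripper_width'].round(4))
    print(' turn',(R.inv()*D).as_rotvec(degrees=True).round(1))
    for t in targets_mm:
        g=O+F@(np.array(t)/1e3)+[0,0,.019]
        print(' ',t,'shift now-axes',(R.inv().apply(g-p)*1e3).round(1),'aligned axes',(D.inv().apply(g-p)*1e3).round(1))
E
python3 - <<'E'
from h import *
print('pad model',F.T@(np.array([.5653,.2261,.1541])-O), 'tab',F.T@(np.array([.5945,.160,.206])-O))
todo([-64,112,190])
s=bot.snapshot('top')['frame'][170:340,180:420,::-1]
cv2.imwrite('pics/c1.png',cv2.resize(s,None,fx=3.3,fy=3.3,interpolation=cv2.INTER_CUBIC))
E
```

```text
pad model [-0.05606684  0.10454296  0.1541    ] tab [0.00186714 0.06135148 0.206     ]Traceback (most recent call last):
  File "<stdin>", line 3, in <module>
  File "h.py", line 20, in todo
    print('t',s['t'],'tip in feeder',(F.T@(p+R.apply([0,0,.019])-O)*1e3).round(1),'F',s['ft_force'].round(1),'w',s['gripper_width'].round(4))
                                                                                                                 ^^^^^^^^^^^^^^^^^^^^^^^^
AttributeError: 'float' object has no attribute 'round'
```

```bash
sed -i "s/s\['gripper_width'\].round(4)/round(s['gripper_width'],4)/" h.py
python3 - <<'E'
from h import *
todo([-64,112,190])
s=bot.snapshot('top')['frame'][170:340,180:420,::-1]
cv2.imwrite('pics/c1.png',cv2.resize(s,None,fx=3.3,fy=3.3,interpolation=cv2.INTER_CUBIC))
E
```

```text
t 1.1 tip in feeder [-550.5  244.3  231.3] F [ 1.  -0.   0.2] w 0.0854
 turn [ 0.  -0.  10.4]
  [-64, 112, 190] shift now-axes [-454.4 -218.3   41.3] aligned axes [-486.5 -132.3   41.3]
```

View pics/c1.png

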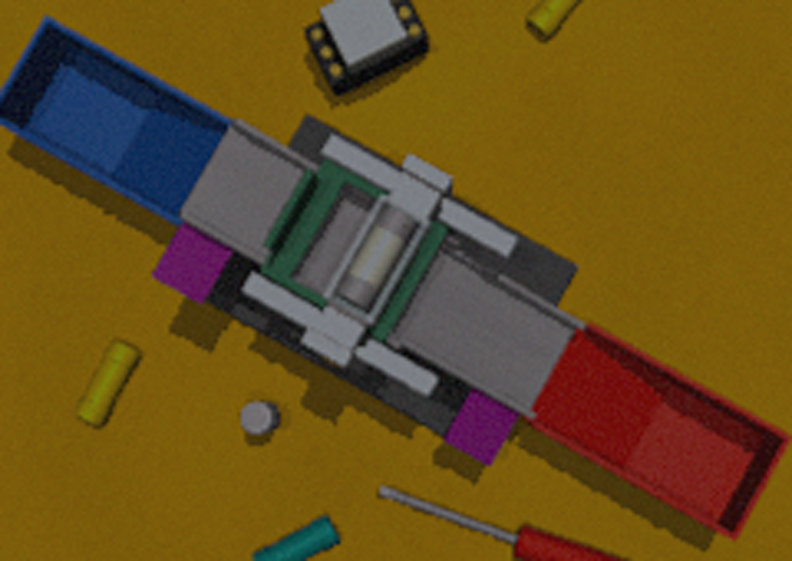

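The raised purple pad is at crop (192,262), at the blue end. The white fuse is in the clear magazine at (375,250), with the green tab beside it at (290,215).

```bash
python3 -m handwheel '[[[0,-20,-5,0,0,0,5.2],[0,-20,-5,0,0,0,5.2],[0,-35,-10,0,0,0,0],[0,-41,-11,0,0,0,0],[0,-41,-11,0,0,0,0],[0,-41,-11,0,0,0,0],[0,-41,-11,0,0,0,0],[0,-41,-11,0,0,0,0],[0,-35,-11,0,0,0,0],[0,0,0,0,0,0,0]]]'
python3 -c "
from h import *
todo([-64,114,190])"
```

```text
t: 1.98
ee_pos: [0.4403, 0.3619, 0.25]
tcp_rot: [0.255, 0.967, 0.001, 0.001]
ft_force: [0.3, 1.0, -0.2]
gripper_width: -0.0002
t 1.9833 tip in feeder [-231.7  161.3  231. ] F [ 0.3  1.  -0.2] w -0.0002
 turn [ 0.1  0.  -0.1]
  [-64, 114, 190] shift now-axes [-167.7  -47.1   40.9] aligned axes [-167.7  -47.3   41. ]
```

```bash
python3 -m handwheel '[[[0,-38,-10,0,0,0,0],[0,-38,-10,0,0,0,0],[0,-38,-10,0,0,0,0],[0,-38,-10,0,0,0,0],[0,-16,-7,0,0,0,0],[0,0,0,20,0,0,0],[0,0,0,20,0,0,0],[0,0,0,0,0,0,0]]]'
python3 - <<'E'
from h import *
todo([-64,114,170],[-64,114,118])
s=bot.snapshot('scene')['frame'][140:320,180:500,::-1]
cv2.imwrite('pics/c2.png',cv2.resize(s,None,fx=2.5,fy=2.5,interpolation=cv2.INTER_CUBIC))
E
```

```text
t: 2.65
ee_pos: [0.5688, 0.232, 0.21]
tcp_rot: [0.257, 0.966, 0.002, 0.002]
ft_force: [0.1, -1.2, -0.8]
gripper_width: -0.0005
t 2.65 tip in feeder [-55.8 111.5 191. ] F [ 0.1 -1.2 -0.8] w -0.0005
 turn [ 0.3  0.2 -0.3]
  [-64, 114, 170] shift now-axes [ 8.2  2.4 21. ] aligned axes [ 8.1  2.6 21. ]
  [-64, 114, 118] shift now-axes [ 8.4  2.1 73. ] aligned axes [ 8.1  2.6 73. ]
```

View pics/c2.png

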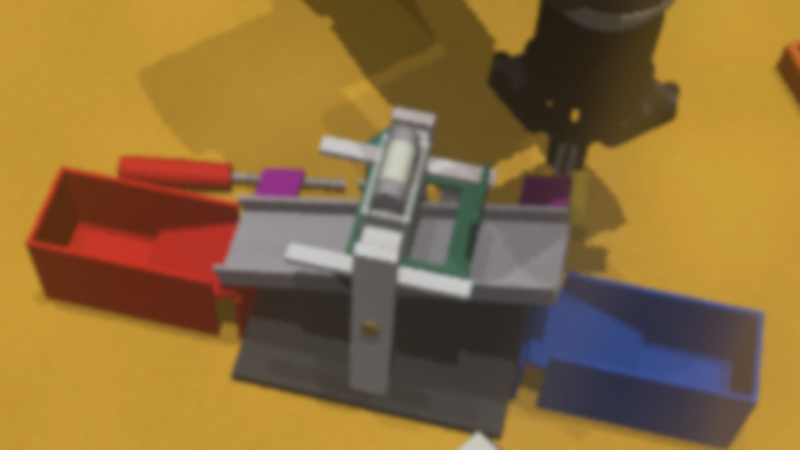

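The tip, at crop (565,165), is just above the raised pad at (545,190). The closed gripper's knuckles stick out along the jaw axis towards the rails, so I'll turn the jaws 90° to lie along the feeder's x before pressing.

```bash
python3 -c "
from bench import bot
print(bot.get_state()['joints'].round(2))"
```

```text
[ 0.28  0.51  1.63  0.    0.99 -0.77]
```

```bash
sed -i 's/np.c_\[-fx,fy,-fz\]/np.c_[fy,fx,-fz]/' h.py
python3 -m handwheel '[[[0,8,2,0,0,0,7],[0,0,0,0,0,0,7],[0,0,0,0,0,0,7],[0,0,0,0,0,0,7],[0,0,0,0,0,0,7],[0,0,0,0,0,0,7],[0,0,0,0,0,0,7],[0,0,0,0,0,0,7],[0,0,0,0,0,0,7],[0,0,0,0,0,0,7]]]'
python3 -m handwheel '[[[0,0,0,0,0,0,7],[0,0,0,0,0,0,7],[0,0,0,0,0,0,6],[0,0,0,0,0,0,0]]]'
python3 -c "
from h import *
todo([-60,114,165],[-60,114,115])"
```

```text
t: 3.53
ee_pos: [0.5626, 0.245, 0.225]
tcp_rot: [0.773, 0.634, 0.009, 0.003]
ft_force: [0.3, 0.0, 0.3]
gripper_width: -0.0001
t: 3.87
ee_pos: [0.5623, 0.248, 0.2312]
tcp_rot: [0.875, 0.484, 0.013, 0.001]
ft_force: [-0.7, 0.2, 0.4]
gripper_width: 0.0001
t 3.8667 tip in feeder [-69.2 122.6 212.2] F [-0.7  0.2  0.4] w 0.0001
 turn [ 0.9 -1.2 -2.7]
  [-60, 114, 165] shift now-axes [-8.7  9.2 47.2] aligned axes [-8.2  9.5 47.2]
  [-60, 114, 115] shift now-axes [-9.8  8.4 97.2] aligned axes [-8.2  9.5 97.2]
```

```bash
python3 -m handwheel '[[[0,-5,5,15,0.9,-1.2,-2.7],[0,-3,4,15,0,0,0],[0,0,0,14,0,0,0],[0,0,0,0,0,0,0]]]'
python3 -c "
from h import *
todo([-60,114,165],[-60,114,115])"
```

```text
t: 4.2
ee_pos: [0.5668, 0.239, 0.1915]
tcp_rot: [0.859, 0.513, 0.003, 0.0]
ft_force: [-0.1, -1.4, -0.1]
gripper_width: 0.0
t 4.2 tip in feeder [-61.1 116.6 172.5] F [-0.1 -1.4 -0.1] w 0.0
 turn [ 0.2 -0.3  1.1]
  [-60, 114, 165] shift now-axes [-2.5  1.1  7.5] aligned axes [-2.5  1.1  7.5]
  [-60, 114, 115] shift now-axes [-2.8  0.9 57.5] aligned axes [-2.5  1.1 57.5]
```

```bash
python3 -m handwheel '[[[0,-2,1,9,0,0,1],[0,0,0,9,0,0,0],[0,0,0,9,0,0,0],[0,0,0,9,0,0,0],[0,0,0,9,0,0,0],[0,0,0,9,0,0,0],[0,0,0,8,0,0,0],[0,0,0,0,0,0,0],[0,0,0,0,0,0,0]]]'
python3 - <<'E'
from h import *
todo([-60,114,115])
s=bot.snapshot('scene')['frame'][140:320,180:500,::-1]
cv2.imwrite('pics/c3.png',cv2.resize(s,None,fx=2.5,fy=2.5,interpolation=cv2.INTER_CUBIC))
E
```

```text
t: 4.95
ee_pos: [0.5677, 0.2383, 0.1264]
tcp_rot: [0.861, 0.508, 0.004, 0.001]
ft_force: [-0.3, -0.1, 0.7]
gripper_width: 0.0
t 4.95 tip in feeder [-59.9 116.4 107.4] F [-0.3 -0.1  0.7] w 0.0
 turn [ 0.3 -0.4  0.5]
  [-60, 114, 115] shift now-axes [-2.3  0.  -7.6] aligned axes [-2.3  0.  -7.6]
```

View pics/c3.png

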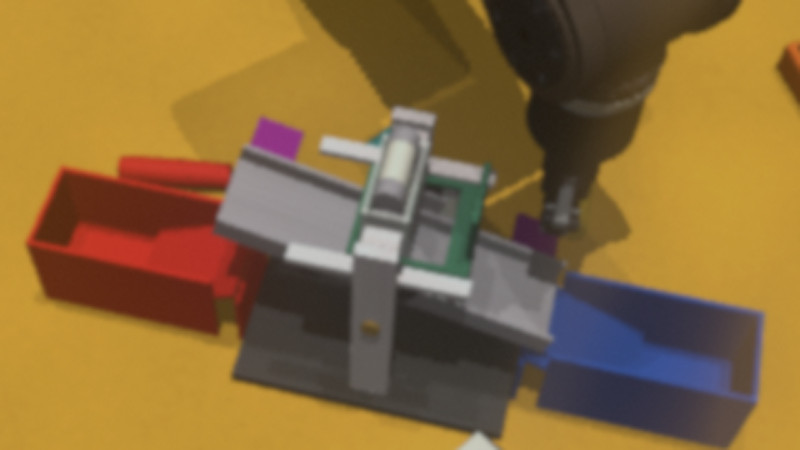

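The gate has rocked over: the blue end is down at crop (530,320), the red pad is up at (278,138), and the fuses are still in the magazine. Next I'll lift clear.

```bash
python3 -m handwheel '[[[0,0,0,-30,0,0,0],[0,0,0,-30,0,0,0],[0,0,0,-30,0,0,0],[0,0,0,-30,0,0,0],[0,0,15,-5,0,0,0],[0,0,20,0,0,0,0],[0,0,20,0,0,0,0],[0,0,0,0,0,0,0]]]'
python3 - <<'E'
from h import *
todo([0,95,225],[0,95,200])
look('scene',['tab']);look('top',['tab','blue_pad'])
E
```

```text
t: 5.67
ee_pos: [0.6159, 0.2109, 0.2621]
tcp_rot: [0.861, 0.509, 0.006, 0.002]
ft_force: [0.0, 0.0, -1.2]
gripper_width: 0.0
t 5.6667 tip in feeder [ -4.4 116.4 243.1] F [ 0.   0.  -1.2] w 0.0
 turn [ 0.5 -0.5  0.6]
  [0, 95, 225] shift now-axes [-21.4   4.1  17.9] aligned axes [-21.2   4.5  18.1]
  [0, 95, 200] shift now-axes [-21.7   3.9  42.9] aligned axes [-21.2   4.5  43.1]
scene tab 0.81 [0.5925 0.1631 0.2096] [375. 219.]
top tab 0.89 [0.5983 0.1665 0.2043] [265. 231.]
top tab 0.66 [0.564  0.1153 0.2116] [291. 248.]
```

```bash
python3 -m handwheel '[[[0,-8,4,14,0.5,-0.5,0.6],[0,-6,0,14,0,0,0],[0,-4,0,14,0,0,0],[0,0,0,0,0,0,0]]]'
python3 - <<'E'
from h import *
todo([0,76,202],[0,44,202])
s=bot.snapshot('scene')['frame'][140:320,180:500,::-1]
cv2.imwrite('pics/c4.png',cv2.resize(s,None,fx=2.5,fy=2.5,interpolation=cv2.INTER_CUBIC))
E
```

```text
t: 6.25
ee_pos: [0.6052, 0.1948, 0.2153]
tcp_rot: [0.863, 0.505, -0.003, -0.001]
ft_force: [-0.5, -0.0, -0.2]
gripper_width: 0.0002
t 6.25 tip in feeder [ -6.   96.8 196.3] F [-0.5 -0.  -0.2] w 0.0002
 turn [-0.3  0.2  0.2]
  [0, 76, 202] shift now-axes [-20.9   5.9  -5.7] aligned axes [-20.9   6.   -5.7]
  [0, 44, 202] shift now-axes [-52.9   5.8  -5.6] aligned axes [-52.9   6.   -5.7]
```

View pics/c4.png

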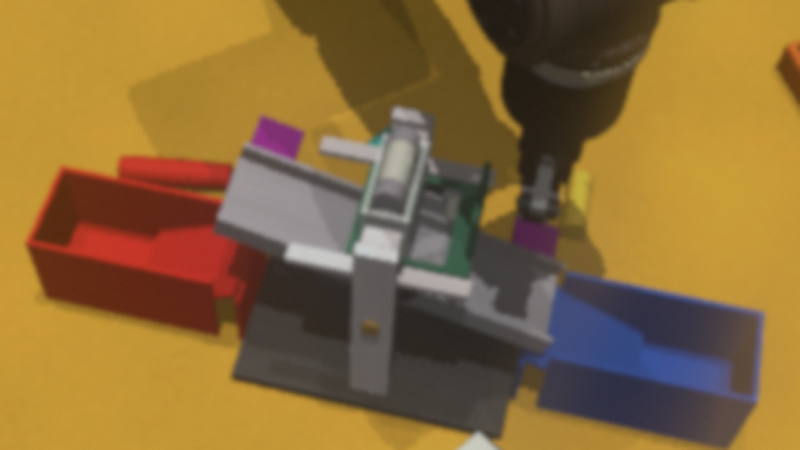

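The tip is at crop (540,205), outboard of the tab at (478,215) and at its height. I'll push in steps and watch the force.

```bash
python3 -m handwheel '[[[0,-6,5,-4,0,0,0],[0,-6,0,0,0,0,0],[0,-6,0,0,0,0,0],[0,-6,0,0,0,0,0],[0,-6,0,0,0,0,0],[0,-6,0,0,0,0,0]]]'
python3 -c "
from h import *
todo([0,44,202])"
```

```text
t: 6.8
ee_pos: [0.5923, 0.1594, 0.2228]
tcp_rot: [0.863, 0.506, -0.0, -0.001]
ft_force: [1.7, 4.1, -3.1]
gripper_width: -0.0002
t 6.8 tip in feeder [2.000e-01 5.980e+01 2.038e+02] F [ 1.7  4.1 -3.1] w -0.0002
 turn [-0.1 -0.   0.2]
  [0, 44, 202] shift now-axes [-15.8  -0.3   1.8] aligned axes [-15.8  -0.2   1.8]
```

```bash
python3 -m handwheel '[[[0,-5,0,1,0,0,0],[0,-5,0,0,0,0,0],[0,-4,0,0,0,0,0],[0,-2,0,0,0,0,0]]]'
python3 - <<'E'
from h import *
todo([0,44,202])
s=bot.snapshot('scene')['frame'][140:320,180:500,::-1]
cv2.imwrite('pics/c5.png',cv2.resize(s,None,fx=2.5,fy=2.5,interpolation=cv2.INTER_CUBIC))
E
```

```text
t: 7.13
ee_pos: [0.5847, 0.1457, 0.2229]
tcp_rot: [0.863, 0.505, 0.004, -0.002]
ft_force: [13.7, 28.7, -8.7]
gripper_width: 0.0
t 7.1333 tip in feeder [  0.4  44.2 203.9] F [13.7 28.7 -8.7] w 0.0
 turn [ 0.  -0.5  0.1]
  [0, 44, 202] shift now-axes [-0.1 -0.4  1.9] aligned axes [-0.1 -0.4  1.9]
```

View pics/c5.png

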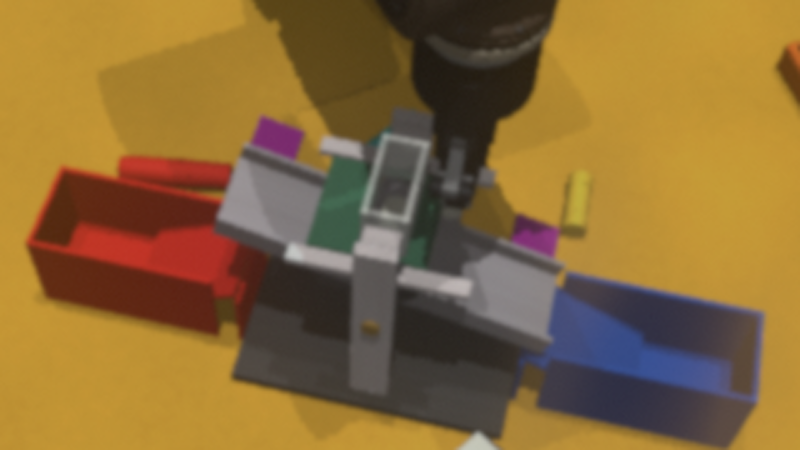

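The shutter is at its stop: the tip is at y ≈ 44 mm and the push force rose to 31 N. The fuses have dropped below the top of the magazine at crop (397,180). I'll back off in +y, lift and look again.

```bash
python3 -m handwheel '[[[0,10,0,0,0,0,0],[0,20,0,0,0,0,0],[0,25,0,0,0,0,0],[0,10,0,-25,0,0,0],[0,0,0,-35,0,0,0],[0,0,-35,-35,0,0,0],[0,10,-40,0,0,0,0],[0,10,-40,0,0,0,0],[0,10,-40,0,0,0,0],[0,0,0,0,0,0,0]]]'
python3 -m handwheel '[[[0,10,-40,0,0,0,0],[0,10,-40,0,0,0,0],[0,0,0,0,0,0,0],[0,0,0,0,0,0,0],[0,0,0,0,0,0,0],[0,0,0,0,0,0,0]]]'
python3 - <<'E'
from h import *
todo()
L=['fuse1','tab','blue_pad','spare_fuse','screwdriver','contactor']
a,o=look('scene',L);b,p=look('top',L)
for w in (o,p):
  for k in ('fuse1','tab','blue_pad'):
    for c,x in w[k]: print(k,(F.T@(x-O)*1e3).round())
k=lambda s,y,x:cv2.resize(s['frame'][y:y+180,x:x+240,::-1],(640,480)[:2])
cv2.imwrite('pics/c6.png',np.hstack([cv2.resize(a['frame'][150:330,260:500,::-1],(400,300)),cv2.resize(b['frame'][150:330,180:420,::-1],(400,300))]))
E
```

```text
t: 8.02
ee_pos: [0.4981, 0.3043, 0.3167]
tcp_rot: [0.864, 0.503, 0.001, -0.001]
ft_force: [-0.3, -1.0, -0.0]
gripper_width: 0.0004
t: 8.52
ee_pos: [0.4387, 0.3596, 0.3175]
tcp_rot: [0.864, 0.504, 0.001, -0.0]
ft_force: [0.1, 0.3, -0.5]
gripper_width: -0.0002
t 8.5167 tip in feeder [-231.9  158.5  298.5] F [ 0.1  0.3 -0.5] w -0.0002
 turn [ 0.  -0.1  0. ]
scene fuse1 0.74 [0.6838 0.3182 0.0214] [455. 293.]
scene fuse1 0.74 [0.6752 0.2969 0.0195] [443. 292.]
scene fuse1 0.72 [0.4936 0.3021 0.0069] [410. 222.]
scene fuse1 0.7 [ 0.7639 -0.0183  0.0131] [300. 379.]
scene tab 0.57 [0.579  0.1376 0.2082] [358. 216.]
scene blue_pad 0.65 [0.5652 0.2272 0.0931] [395. 234.]
scene spare_fuse 0.5 [ 0.4678  0.1929 -0.0017] [359. 226.]
scene screwdriver 0.6 [ 0.3863  0.0194 -0.0034] [273. 214.]
scene screwdriver 0.4 [0.5768 0.1298 0.2077] [353. 216.]
scene contactor 0.9 [ 7.351e-01  1.222e-01 -6.000e-04] [368. 346.]
top fuse1 0.8 [0.6744 0.3078 0.0226] [211. 207.]
top fuse1 0.78 [0.3803 0.174  0.0124] [269. 336.]
top fuse1 0.7 [0.6987 0.3407 0.0234] [197. 197.]
top fuse1 0.7 [ 0.7641 -0.0145  0.0104] [351. 170.]
top tab 0.59 [0.5858 0.139  0.2084] [279. 237.]
top blue_pad 0.64 [0.5647 0.2289 0.0975] [240. 252.]
top spare_fuse 0.64 [ 4.637e-01  2.009e-01 -2.000e-04] [258. 299.]
top screwdriver 0.83 [0.385  0.0223 0.0014] [336. 333.]
top screwdriver 0.19 [0.6776 0.3068 0.0214] [212. 206.]
top contactor 0.91 [ 0.7331  0.1185 -0.0009] [294. 184.]
fuse1 [  2. 243.  21.]
fuse1 [  5. 220.  19.]
fuse1 [-156.  135.    7.]
fuse1 [237. -11.  13.]
tab [ -1.  34. 208.]
blue_pad [-57. 105.  93.]
fuse1 [ -1. 229.  23.]
fuse1 [-191.  -32.   12.]
fuse1 [  4. 270.  23.]
fuse1 [235.  -7.  10.]
tab [  5.  39. 208.]
blue_pad [-58. 107.  98.]
```

View pics/c6.png

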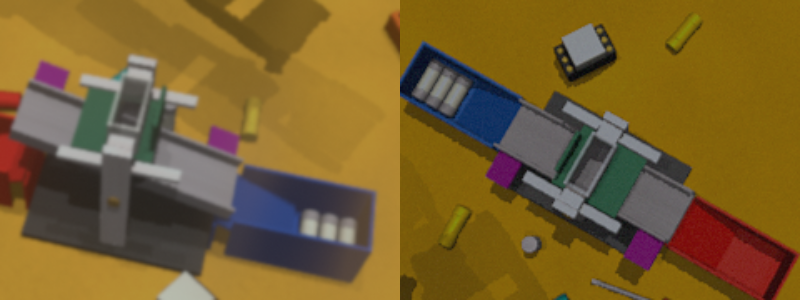

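All three white fuses lie side by side in the blue chute, at top-crop (427,78) to (455,97). The magazine is empty, the gate is down on the blue side and the shutter is in.

```bash
python3 -m handwheel '[[[0,0,0,0,0,0,0],[0,0,0,0,0,0,0],[0,0,0,0,0,0,0],[0,0,0,0,0,0,0],[0,0,0,0,0,0,0],[0,0,0,0,0,0,0]]]'; python3 -c "
from bench import bot
print(bot.hand_in(), bot.get_state()['t'])"
```

```text
t: 9.72
ee_pos: [0.4382, 0.3601, 0.3176]
tcp_rot: [0.863, 0.504, 0.001, -0.0]
ft_force: [0.0, 0.3, 0.1]
gripper_width: 0.0003
the job is handed in; nothing more can be done
the job is handed in; nothing more can be done
```

The job is done and handed in: all three fuses are in the blue chute, at about 10 s on the robot's clock. I pressed the raised blue-end pad until the gate rocked over, then pushed the green tab to its stop with the closed fingertips and backed off clear of everything.

What the last checks showed:
- **Fuses:** the final pictures show all three lying side by side in the blue chute and the magazine empty. The detector found only two of them per camera, at y of 220 to 270 mm, x within 5 mm of centre and about 20 mm up. I didn't measure that they were at rest, but the arm waited 0.5 s more before handing in.
- **Gate:** the blue pad measured 93 and 98 mm up; 93 mm is fully rocked over.
- **Shutter:** the push force rose to about 31 N at the stop. The tab then measured at y = 34 mm (scene camera) and 39 mm (top camera), against 33 mm expected fully in. The top camera reading is high, and taken alone it would put the shutter right at the 26 mm limit. The force rise and the fingertip position (44 mm, where I expected the stop) both say it is fully in.
- **Other things on the bench:** the spare fuse, screwdriver and contactor all measured within about 5 mm of where they started, which is about the detector's error.

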